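# Feed a nougat bar to the depth gauge

## Robot

A 7-joint arm with a two-finger parallel gripper is mounted at the origin on the work surface. World frame = base frame: x ahead of the robot, y to its left, z up, the work surface at z = 0. Lengths are in mm, angles in rad, forces in N, time in s.
With the tool pointing down it reaches from about 400 to 875 mm from the base axis. Payload 4.4 kg.
Tool frame: the origin (TCP) lies midway between the tips of the shut fingers; the grasp point (between the pads) lies 19 mm behind it; z points along the fingers, y is the line along which they close (so a half turn about z gives the same grasp; the last joint's range is limited). The gripper opens to 85 mm and grips with 20 to 120 N. Pads are 22 mm wide; open, the fingers measure 114 mm over their backs; the gripper's body (76 mm by 85 mm) begins 54 mm behind the grasp point. The pads swing forward as they close: fully open they stand 13 mm farther back than shut.
Start: joints at [-0.066, 0.628, 0.038, 1.517, -0.027, 0.996, -0.02], TCP at [650.014, 0.027, 231.313] pointing down, gripper open.
Joint ranges: [-3.06, 3.06], [-0.37, 2.12], [-1.25, 1.32], [0.18, 2.47], [-1.1, 4.24], [0.23, 1.98], [-2.94, 2.94]. Speed limits (rad/s): [2.57, 2.57, 3.14, 3.14, 3.14, 3.14, 3.14].

## Interface

Orientations are given as [roll, pitch, yaw] about the fixed x, y, z axes, in that order (R = Rz(yaw) Ry(pitch) Rx(roll)).
In Python, from cell import read_state, get_image, finish_job gives the robot as it stands.
- The arm moves only by the tool send_rows, never from a script. Its argument "series" is a list of rows, each an object of numbers: "ax", "ay", "az": the turn, a rotation vector about the tool's x, y, z in rad; "dx", "dy", "dz": the shift along the tool's x, y, z in cm; "hand": the closure, from 0 (fully open) to 1 (shut). In form: [{"ax": .., "ay": .., "az": .., "dx": .., "dy": .., "dz": .., "hand": ..}, ...]. A call has 1 to 10 rows; each row is the pose to reach, as a shift and turn from the pose commanded when the call began, along the tool's axes at that moment; what a row does not reach only later rows make up. A row lasts 1/10 s, in which the tool goes at most 50 mm and 8.59 degrees, less where a joint would pass 70% of its speed; a pose out of reach is approached as far as the arm can. A call with a gripper value outside its range is refused whole. The fingers move at their own pace and stop on an object; the grip force is fixed at half the most. Time passes only in rows, so rows that repeat a pose let the fingers close. It gives the time, the measured TCP pose, the force, the opening and the grip force at its end, in the units of the state.
- read_state(): the state, without advancing time (a new reading comes with each control period).
- get_image(name): name is "scene" or "side" or "wrist"; returns a dict with "pixels" (384x512x3 uint8, red, green, blue), "mtx" (3x3 intrinsics, pixels), "R" (3x3) and "t" (3): a world point X has camera coordinates R X + t. Camera axes: x right, y down, z forward; pixel columns grow to the right and rows downward; lengths in mm; the calibration is good to about 2 mm. The wrist camera is an equidistant fisheye: a pixel r from the principal point sees the ray r / f radians off the axis. A picture is of the moment at which its call begins. There is no depth.
- finish_job(): hands the job in; it is judged then, once.
The state is a dict: "clock": time; "qpos": joint angles; "qd": joint speeds; "tau": joint torques, N m; "eef_pos": TCP position; "tool_rot": TCP orientation; "force": force on the tool from outside, world axes, zero at the start; "torque": the same for the moment, N m; "width": finger opening in mm; "gripper_force": force on a finger pad.
Only numpy, scipy, OpenCV 4.12 (cv2) and the standard library are available. Lean on these libraries where they do the work, as an engineer would, in place of code of your own. Each camera call takes 0.05 s, during which the arm holds its last target. There are 200 camera calls.

## Task

Set up the nougat bar for cutting: take the wooden push block from its tray and, with the block and never with your fingers, nudge the bar along the trough and under the blade until its far end rests firmly against the depth gauge hidden inside the hood. The nougat is brittle and the gauge must not be knocked, so go slowly and lightly and feel for it. Then stand the push block back upright on its tray, leaving the bar against the gauge and everything else where it is.

Things in the scene. Friction and masses are not known exactly. Their poses are not given: they have to be found in the camera images.
- cutter: White fixed guillotine, 150 mm wide (x), 460 mm long. Origin on the table under its middle; +y is the feed direction, from open trough to hood. Level steel bed 46 mm above the table, from y -230 mm into the hood. Guide bars 50 mm apart, 14 mm above the bed, form the trough, centred on x 0. From y +40 mm on stand blade columns and closed hood, 270 mm high, and beside them a lever up to 340 mm.
- mouth (a point): Centre of the hood's mouth at bed height, on the cutter at x 0, y +60 mm, z +46 mm; opening 56 mm wide and 44 mm high. Axes as the cutter's.
- gauge: Depth gauge, rigidly clamped. Origin on its black knob (30 mm wide) behind the hood; a rod runs from it along the cutter's -y through the hood's back to a steel stop plate, out of sight inside. The setting differs each time and the rod's length is not known: the plate stands somewhere 45 to 90 mm inside the mouth, to be found by feel. Axes as the cutter's.
- bar: Loose bar of hard cream nougat with nuts, 44 mm wide, 30 mm high, cut by hand to roughly 200 mm (give or take 5), 0.25 to 0.46 kg, lying along the trough. Origin: centre of the underside of its near end face, away from the hood, where it is pushed; its y points to the hood. Sliding takes about 1 to 6 N; it must travel 50 to 120 mm. It may crack if pressed with over about 12 N.
- pusher: Loose beech push block, 100 mm high, 0.12 kg, upright on the tray. Origin: centre of its underside. Foot 36 mm wide (x), y -22 to +22 mm, 28 mm high, white flat pushing face at y +22 mm. Above it a handle 26 mm (x) by 30 mm (y), centred at y -2 mm, rises straight from 28 to 97 mm. The foot fits in the trough.
- tray: Fixed low walnut tray, 200 mm (x) by 125 mm (y), inner floor 6 mm above the table, rim 6 mm thick and 16 mm high. Origin: centre of its underside. The push block stands in one half along x, an off-cut lies in the other.
- offcut: Loose piece of nougat, 44 x 40 x 30 mm, on the tray; bystander. Origin: centre of the underside.
- jar_near: Loose glass sweet jar with a knobbed lid, 72 mm across, 150 mm high; bystander. Origin: centre of the underside.
- jar_far: Loose glass sweet jar with a knobbed lid, 88 mm across, 185 mm high; bystander. Origin: centre of the underside.
- scoop: Loose steel spoon, 200 mm long, lying on the table; bystander.
- tin: Loose flat brass tin, 99 mm across, 48 mm high; bystander. Origin: centre of the underside.
- goblet: Loose stemmed glass, 72 mm across, 125 mm high; bystander. Origin: centre of the underside.

How it is judged (in metres and radians):
On the way, in this order (a step that is already met when the one before it is completed fails the run):
1. the push block is lifted off the tray (z of pusher in the frame of tray above 0.03 m), for 0.2 s.
2. the push block holds the bar against the gauge (over 1.5 N) (contact force between bar and gauge above 1.5 N and contact force between pusher and bar above 1.5 N), for 0.2 s.
At the end, for the whole second after the job is handed in: The bar, having met the gauge (step 2), lies still along the trough and has not come back off it by more than a few mm; the push block stands upright (within 6 degrees), at rest and released on the floor of its tray; no bystander is moved by more than 25 mm (y of bar in the frame of gauge above -0.357 m and angle between the y axis of bar and the y axis of cutter, either way round below 0.05 rad and linear speed of each of bar, pusher below 0.01 m/s and x of pusher in the frame of tray between -0.095 and 0.095 m and y of pusher in the frame of tray between -0.058 and 0.058 m and z of pusher in the frame of tray below 0.012 m and angle between pusher's own z axis and vertical below 0.1 rad); the robot touches nothing.
It fails at once if the bar is pressed on the gauge, or by the push block, with more than 14 N (contact force between bar and gauge above 14 N or contact force between pusher and bar above 14 N).
It fails at once if the robot itself touches the bar (contact force between any of the fingers, the arm and bar above 0.5 N).
It fails at once if the bar is shot forward (over 0.2 m/s) (linear speed of bar above 0.2 m/s).
It fails at once if the bar is lifted or tipped out of the trough (z of bar in the frame of cutter above 0.06 m or angle between bar's own z axis and vertical above 0.15 rad).
It fails at once if a bystander is moved by more than 25 mm (distance of any of offcut, jar_near, jar_far, scoop, tin, goblet from where it was at the start of the episode above 0.025 m).
It also fails if it takes over 72 s, if anything falls off the work surface, if the arm or the gripper's body presses on something with over 40 N, if the wrist force passes 120 N, or if a joint passes its speed limit or range.

## Working session

There is one attempt and no reset: what is moved stays moved. The work goes in short steps, Python scripts to look and compute and a tool call to move; the robot and the scene stay as the last step left them, time stands still between calls to the robot, and variables do not carry over. Pictures are saved under pics/ and viewed, at most 10 in all, crops included, and the job is handed in when it is done.

Besides the shell and the picture viewer there is one more tool, called after ">>>" in YAML: its name, and indented under it one key for each argument. send_rows: Moves the arm, as the interface text tells. Its arguments: {"type":"object","properties":{"series":{"type":"array","items":{"type":"object","properties":{"ax":{"type":"number"},"ay":{"type":"number"},"az":{"type":"number"},"dx":{"type":"number"},"dy":{"type":"number"},"dz":{"type":"number"},"hand":{"type":"number"}}}}},"required":["series"]}

```bash
mkdir -p pics; python3 - <<'E'
from cell import *
import cv2,pickle
d={}
for n in("scene","side"):
    g=get_image(n);d[n]=g;cv2.imwrite(f"pics/{n}0.png",cv2.resize(g["pixels"][:,:,::-1],(800,600),interpolation=cv2.INTER_CUBIC))
    print(n,g["mtx"],g["R"],g["t"])
pickle.dump(d,open("d0.pkl","wb"));print(read_state())
E
```

```text
scene [[349.97307245   0.         256.13417681]
 [  0.         349.97307245 193.95870323]
 [  0.           0.           1.        ]] [[-0.5193175   0.85458012 -0.00146557]
 [ 0.57472004  0.34797984 -0.74068003]
 [-0.63246044 -0.38549039 -0.67185634]] [ 254.21010218 -312.03472054 1395.48479939]
side [[496.69550962   0.         258.56170384]
 [  0.         496.69550962 196.09456005]
 [  0.           0.           1.        ]] [[-0.60928508  0.79284781  0.01280832]
 [ 0.64148338  0.50233153 -0.57979489]
 [-0.46612313 -0.34504405 -0.81466179]] [ 295.73825042 -327.12717185 1972.98689083]
{'clock': 0.1, 'qpos': array([-0.06580663,  0.62926074,  0.03845343,  1.51825344, -0.02702138,
        0.99628629, -0.01996242]), 'qd': array([ 0.00102089, -0.00357542, -0.00091128, -0.00206587, -0.0003358 ,
       -0.00135265,  0.00121876]), 'tau': array([ 3.65140630e-03, -5.64529252e+01,  1.23032581e+00, -1.93971133e+01,
        1.11524854e-02,  5.46943455e-03, -1.37002465e-05]), 'eef_pos': array([6.49451735e+02, 3.64895439e-02, 2.30481238e+02]), 'tool_rot': array([-3.13990279e+00,  4.08003774e-06,  1.57082222e+00]), 'force': array([ 0.78903172, -0.52054068, -0.03372497]), 'torque': array([-0.01232997,  0.00951376,  0.01638156]), 'gripper_force': 0.0, 'width': 85.55205023595786}
```

View pics/scene0.png

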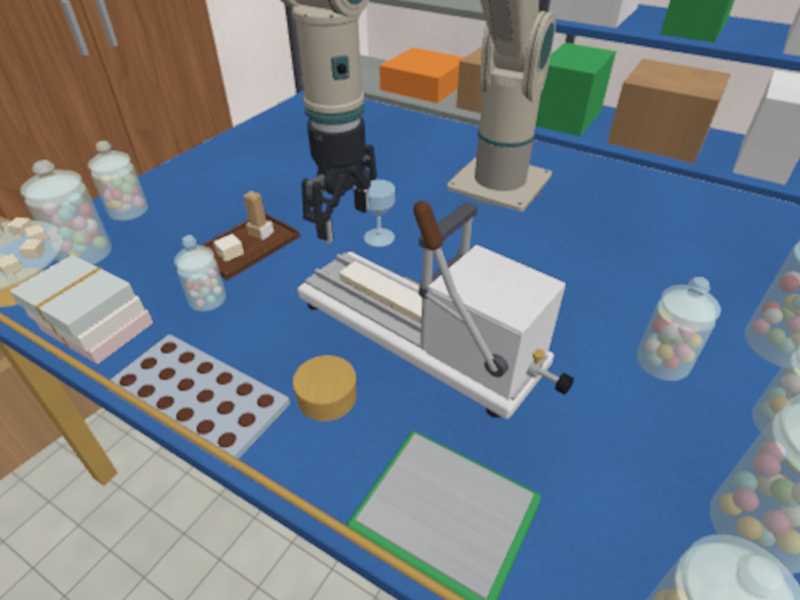

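View pics/side0.png

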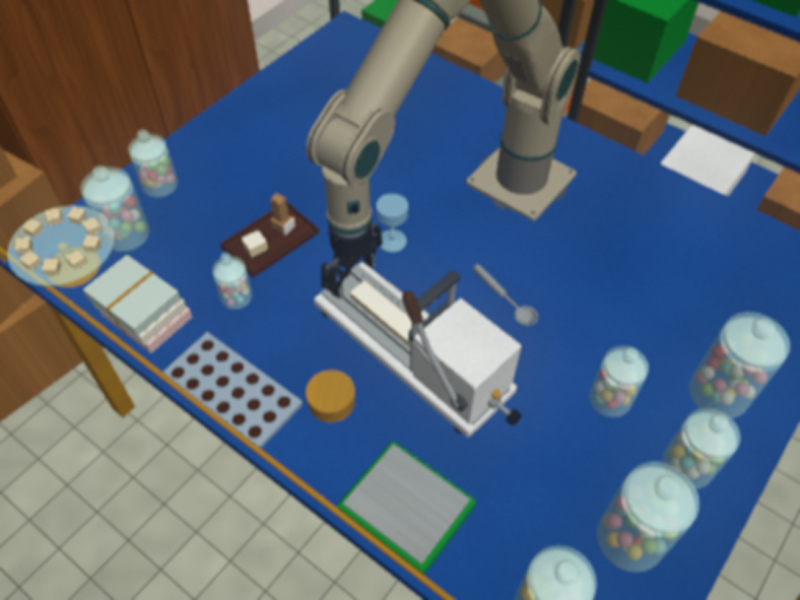

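```bash
cat > h.py <<'E'
import numpy as np,pickle,cv2
from scipy.spatial.transform import Rotation as Ro
def ray(g,u,v,z):
    d=g["R"].T@np.linalg.solve(g["mtx"],[u,v,1]);c=-g["R"].T@g["t"]
    return c+d*(z-c[2])/d[2]
def proj(g,X):
    p=g["mtx"]@(g["R"]@np.array(X,float)+g["t"]);return p[:2]/p[2]
def crop(g,x0,y0,w,h,s,fn):
    cv2.imwrite(fn,cv2.resize(g["pixels"][y0:y0+h,x0:x0+w,::-1],None,fx=s,fy=s,interpolation=cv2.INTER_CUBIC))
E
python3 - <<'E'
from h import *
d=pickle.load(open("d0.pkl","rb"))
crop(d["scene"],120,115,266,160,3,"pics/a.png")
crop(d["side"],135,115,210,165,3.6,"pics/b.png")
E
```

```text
(no output)
```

View pics/a.png

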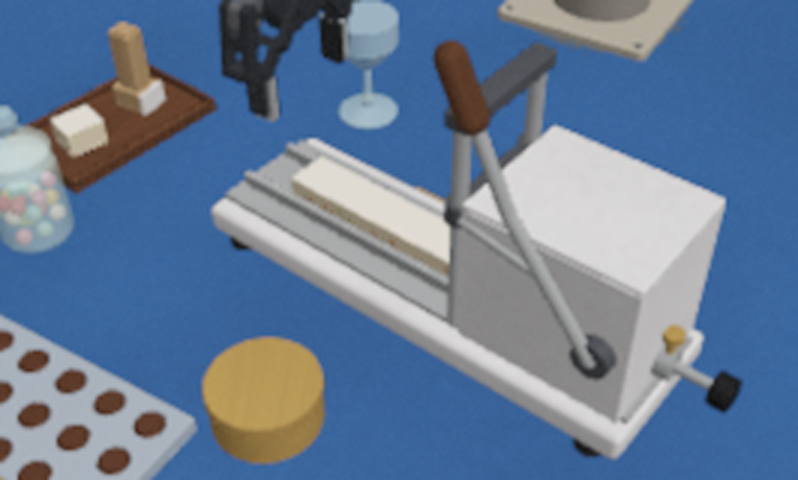

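View pics/b.png

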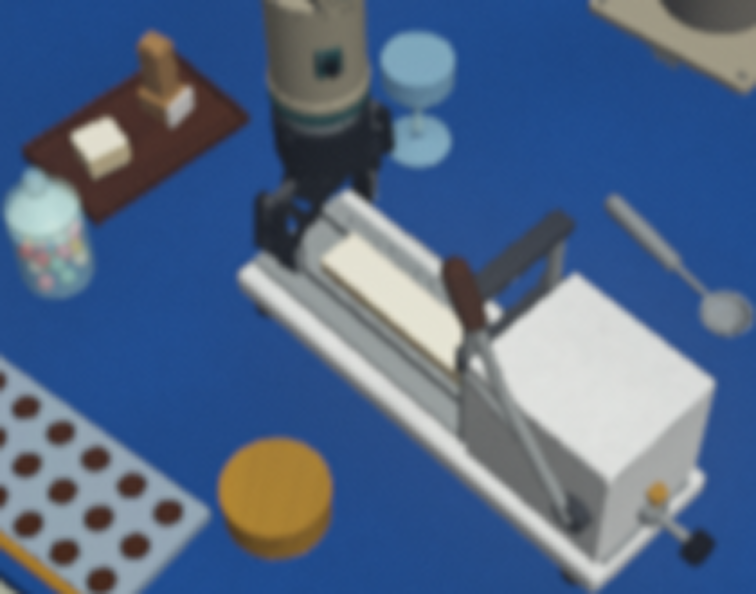

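```bash
python3 - <<'E'
from h import *
np.set_printoptions(precision=1,suppress=True)
d=pickle.load(open("d0.pkl","rb"))
def A(u,v,z):return ray(d["scene"],120+(u+.5)/3-.5,115+(v+.5)/3-.5,z)
def B(u,v,z):return ray(d["side"],135+(u+.5)/3.6-.5,115+(v+.5)/3.6-.5,z)
for n,a,b,z in [("hood top inner",(555,127),(573,275),270),("hood top back in",(725,203),(716,383),270),("hood top back out",(640,295),(608,480),270),("hood front out",(463,203),(470,350),270),
("bar near in",(318,157),(348,234),76),("bar near out",(293,174),(322,256),76),("bar near out bot",(293,190),(324,265),46),
("tray R",(215,103),(248,118),16),("tray bot",(80,188),(97,222),16),("tray top",(165,65),None,16),("tray L",None,(22,150),16),
("foot face top in",(164,84),(192,90),34),("foot face top out",(137,96),(168,105),34),("foot face bot in",(165,100),(193,106),6),("foot face bot out",(142,114),(175,126),6),("foot top L",(114,90),(140,96),34),
("handle top",(128,27),(155,36),103),
("goblet top",(370,17),(419,50),125),("goblet foot",(368,111),(417,142),4),("offcut top",(78,122),(100,138),36),("jar lid",(5,118),(35,180),145),("knob",(723,390),(697,547),70)]:
    print(n,A(*a,z)[:2] if a else '',B(*b,z)[:2] if b else '')
E
```

```text
hood top inner [631.1 205.9] [579.2 194.5]
hood top back in [649.2 334.8] [595.1 338.6]
hood top back out [755.4 319.6] [715.2 321.7]
hood front out [736.4 190.8] [686.3 173.2]
bar near in [545.8 -70.2] [546.9 -70.3]
bar near out [580.  -75.5] [581.7 -73. ]
bar near out bot [571.3 -84.6] [572.4 -80. ]
tray R [ 462.7 -275.9] [ 460.1 -277. ]
tray bot [ 654.5 -298.4] [ 653.6 -304.5]
tray top [ 431.9 -377.4] 
tray L  [ 633.7 -428.5]
foot face top in [ 482.5 -331.1] [ 477.9 -335.8]
foot face top out [ 516.4 -341.1] [ 508.2 -341.3]
foot face bot in [ 477.5 -339.7] [ 476.9 -339.2]
foot face bot out [ 512.4 -343.7] [ 508.7 -335.3]
foot top L [ 520.9 -371.5] [ 516.9 -372.1]
handle top [ 490.8 -361.4] [ 488.8 -366.1]
goblet top [ 366.4 -124.1] [ 356.8 -134.4]
goblet foot [ 371.5 -127.4] [ 370.  -126.6]
offcut top [ 588.7 -359.8] [ 584.  -363.5]
jar lid [ 717.  -293.1] [ 713.9 -297.9]
knob [618.6 364.1] [618.2 366.6]
```

>>> send_rows:
  series:
    - {"dx": -5, "dy": -2.2, "dz": 0}
    - {"dx": -10, "dy": -4.4, "az": 0.13}
    - {"dx": -15, "dy": -6.6, "az": 0.13}
    - {"dx": -19.5, "dy": -8.8, "az": 0.13}
    - {"dx": -24, "dy": -11, "az": 0.13}
    - {"dx": -28, "dy": -13, "az": 0.13}
    - {"dx": -32, "dy": -15, "az": 0.13}
    - {"dx": -36, "dy": -16, "az": 0.13, "dz": 2}
    - {"dx": -36, "dy": -16, "az": 0.13, "dz": 3}
    - {"dx": -36, "dy": -16, "az": 0.13, "dz": 3}

```text
invalid input at $.series[0]: expected keys ax, ay, az, dx, dy, dz, hand
```

```bash
python3 - <<'E'
from h import *
from cell import *
np.set_printoptions(precision=3,suppress=True)
g=get_image("wrist");pickle.dump(g,open("w1.pkl","wb"));s=read_state();print(s["clock"],s["eef_pos"],s["tool_rot"],s["force"]);print(g["mtx"],g["R"],g["t"])
cv2.imwrite("pics/w1.png",cv2.resize(g["pixels"][:,:,::-1],(800,600),interpolation=cv2.INTER_CUBIC))
E
```

```text
0.15 [649.548   0.045 230.612] [-3.14  -0.     1.571] [-0.332 -0.286  0.629]
[[297.319   0.    256.617]
 [  0.    297.319 194.485]
 [  0.      0.      1.   ]] [[ 1.     0.001 -0.001]
 [ 0.002 -0.945  0.326]
 [-0.001 -0.326 -0.945]] [-649.833  -43.143  380.976]
```

View pics/w1.png

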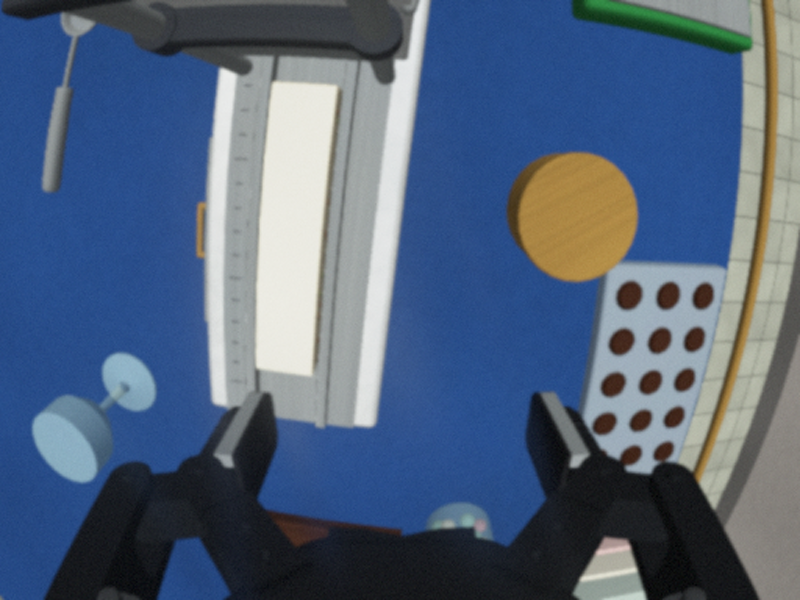

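```bash
cat >> h.py <<'E'
def fray(g,u,v,z):
    K=g["mtx"];a=np.array([u-K[0,2],v-K[1,2]])/K[0,0];r=np.hypot(*a)
    d=g["R"].T@np.r_[np.sin(r)*a/r,np.cos(r)];c=-g["R"].T@g["t"];return c+d*(z-c[2])/d[2]
E
python3 - <<'E'
from h import *
np.set_printoptions(precision=1,suppress=True)
g=pickle.load(open("w1.pkl","rb"));W=lambda u,v,z:fray(g,(u+.5)*.64-.5,(v+.5)*.64-.5,z)[:2]
for n,u,v,z in [("nl",257,371,76),("nr",314,376,76),("fl",272,82,76),("fr",338,86,76),("guideR end",321,425,60),("guideR far",357,62,60),("guideL near",257,385,60),("guideL far",274,56,60),("base nearL",212,403,40),("base nearR",376,426,40)]:print(n,W(u,v,z))
E
```

```text
nl [542.7 -71.1]
nr [586.2 -74. ]
fl [567.2 131.6]
fr [610.1 126.2]
guideR end [ 584.8 -128. ]
guideR far [620.6 144.7]
guideL near [535.2 -92.1]
guideL far [564.1 152.6]
base nearL [ 481.9 -123.9]
base nearR [ 628.4 -141.3]
```

>>> send_rows:
  series:
    - {"ax": 0, "ay": 0, "az": 0, "dx": -5, "dy": -2.2, "dz": 0, "hand": 0}
    - {"ax": 0, "ay": 0, "az": 0.13, "dx": -10, "dy": -4.4, "dz": 0, "hand": 0}
    - {"ax": 0, "ay": 0, "az": 0.13, "dx": -14.5, "dy": -6.6, "dz": 0, "hand": 0}
    - {"ax": 0, "ay": 0, "az": 0.13, "dx": -19, "dy": -8.6, "dz": 0, "hand": 0}
    - {"ax": 0, "ay": 0, "az": 0.13, "dx": -23.5, "dy": -10.6, "dz": 0, "hand": 0}
    - {"ax": 0, "ay": 0, "az": 0.13, "dx": -28, "dy": -12.6, "dz": 0, "hand": 0}
    - {"ax": 0, "ay": 0, "az": 0.13, "dx": -32.5, "dy": -14.5, "dz": 0, "hand": 0}
    - {"ax": 0, "ay": 0, "az": 0.13, "dx": -36.5, "dy": -16, "dz": 0, "hand": 0}
    - {"ax": 0, "ay": 0, "az": 0.13, "dx": -41, "dy": -16, "dz": 0, "hand": 0}
    - {"ax": 0, "ay": 0, "az": 0.13, "dx": -42, "dy": -16, "dz": 0, "hand": 0}

```text
clock: 1.15
eef_pos: [486.8, -427.1, 231.1]
tool_rot: [-3.141, 0.005, 1.433]
force: [-0.3, 0.2, -0.4]
width: 85.3
gripper_force: 0.0
```

```bash
python3 - <<'E'
from h import *
from cell import *
np.set_printoptions(precision=3,suppress=True)
g=get_image("wrist");pickle.dump(g,open("w2.pkl","wb"));s=read_state();print(s["clock"],s["eef_pos"],s["tool_rot"],s["force"])
for P in [(490,-361,103),(493,-340,6)]:
    p=g["R"]@np.array(P)+g["t"];th=np.arctan2(np.hypot(*p[:2]),p[2]);print((th*297.3*p[:2]/np.hypot(*p[:2])+g["mtx"][:2,2])/.64)
cv2.imwrite("pics/w2.png",cv2.resize(g["pixels"][:,:,::-1],(800,600),interpolation=cv2.INTER_CUBIC))
E
```

```text
1.2 [ 487.679 -425.679  230.831] [-3.141  0.003  1.434] [ 0.4   -1.393  0.041]
[389.771 180.154]
[392.782 144.788]
```

View pics/w2.png

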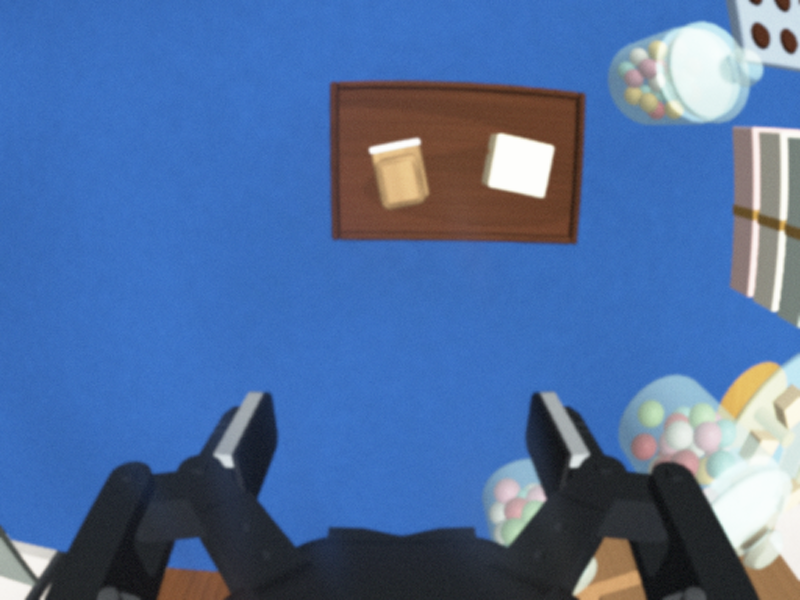

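```bash
python3 - <<'E'
from h import *
g=pickle.load(open("w2.pkl","rb"))
crop(g,205,45,160,115,5,"pics/w2c.png")
E
```

```text
(no output)
```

View pics/w2c.png

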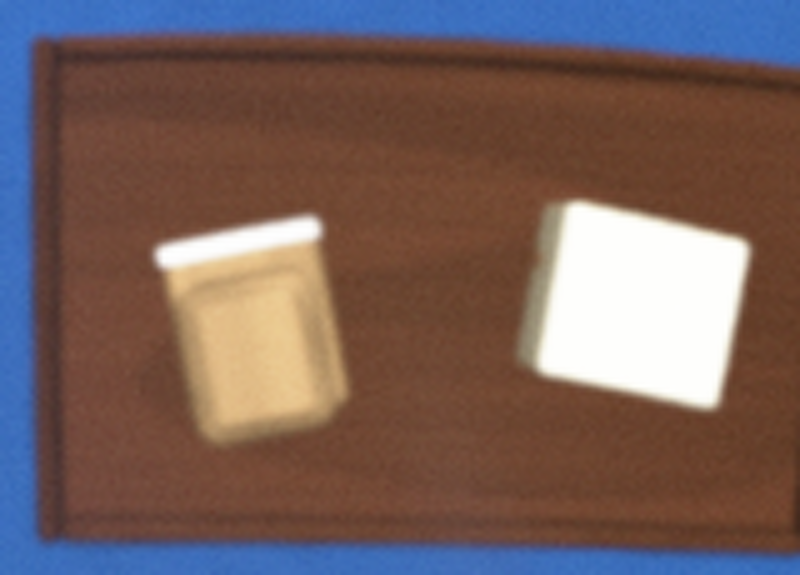

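```bash
python3 - <<'E'
from h import *
np.set_printoptions(precision=1,suppress=True)
g=pickle.load(open("w2.pkl","rb"));W=lambda u,v,z:fray(g,205+(u+.5)/5-.5,45+(v+.5)/5-.5,z)[:2]
for n,u,v,z in [("fl",157,266,34),("fr",322,236,34),("fl6",155,248,6),("fr6",320,217,6),("br",348,398,34),("hc",258,353,103),("h1",185,295,103),("h2",300,275,103),("h3",335,418,103),("h4",210,440,103),("trayL0",38,40,16),("trayL1",40,540,16)]:print(n,W(u,v,z))
R=Ro.from_euler("xyz",[-3.141,.003,1.434]).as_matrix();t=np.array([487.7,-425.7,230.8])
E
```

```text
fl [ 475.5 -343.5]
fr [ 513.2 -341.9]
fl6 [ 473.8 -339.1]
fr6 [ 514.5 -337.1]
br [ 514.2 -379.5]
hc [ 496.  -361.8]
h1 [ 484.5 -349.4]
h2 [ 505.4 -348.7]
h3 [ 508.3 -375.4]
h4 [ 485.2 -376.4]
trayL0 [ 454.2 -284.5]
trayL1 [ 435.7 -405.5]
```

>>> send_rows:
  series:
    - {"ax": 0, "ay": 0, "az": -0.1, "dx": 3, "dy": -0.1, "dz": 0, "hand": 0}
    - {"ax": 0, "ay": 0, "az": -0.17, "dx": 5.7, "dy": -0.24, "dz": 1, "hand": 0}
    - {"ax": 0, "ay": 0, "az": -0.17, "dx": 5.7, "dy": -0.24, "dz": 4, "hand": 0}
    - {"ax": 0, "ay": 0, "az": -0.17, "dx": 5.7, "dy": -0.24, "dz": 7.5, "hand": 0}
    - {"ax": 0, "ay": 0, "az": -0.17, "dx": 5.7, "dy": -0.24, "dz": 11, "hand": 0}
    - {"ax": 0, "ay": 0, "az": -0.17, "dx": 5.7, "dy": -0.24, "dz": 14, "hand": 0}
    - {"ax": 0, "ay": 0, "az": -0.17, "dx": 5.7, "dy": -0.24, "dz": 16.2, "hand": 0}
    - {"ax": 0, "ay": 0, "az": -0.17, "dx": 5.7, "dy": -0.24, "dz": 17.2, "hand": 0}
    - {"ax": 0, "ay": 0, "az": -0.17, "dx": 5.7, "dy": -0.24, "dz": 17.2, "hand": 0}
    - {"ax": 0, "ay": 0, "az": -0.17, "dx": 5.7, "dy": -0.24, "dz": 17.2, "hand": 0}

```text
clock: 2.2
eef_pos: [495.8, -362.9, 60.1]
tool_rot: [3.14, 0.0, 1.612]
force: [-0.0, -0.4, 0.6]
width: 85.3
gripper_force: 0.0
```

>>> send_rows:
  series:
    - {"ax": 0, "ay": 0, "az": 0, "dx": 0, "dy": 0, "dz": 0, "hand": 0.3}
    - {"ax": 0, "ay": 0, "az": 0, "dx": 0, "dy": 0, "dz": 0, "hand": 0.5}
    - {"ax": 0, "ay": 0, "az": 0, "dx": 0, "dy": 0, "dz": 0, "hand": 0.6}
    - {"ax": 0, "ay": 0, "az": 0, "dx": 0, "dy": 0, "dz": 0, "hand": 0.7}
    - {"ax": 0, "ay": 0, "az": 0, "dx": 0, "dy": 0, "dz": 0, "hand": 0.8}
    - {"ax": 0, "ay": 0, "az": 0, "dx": 0, "dy": 0, "dz": 0, "hand": 1}
    - {"ax": 0, "ay": 0, "az": 0, "dx": 0, "dy": 0, "dz": 0, "hand": 1}
    - {"ax": 0, "ay": 0, "az": 0, "dx": 0, "dy": 0, "dz": 0, "hand": 1}

```text
clock: 3.0
eef_pos: [495.2, -363.4, 59.8]
tool_rot: [3.141, 0.0, 1.611]
force: [-1.4, -0.1, 4.8]
width: 25.5
gripper_force: 59.2
```

>>> send_rows:
  series:
    - {"ax": 0, "ay": 0, "az": 0, "dx": 0, "dy": 0, "dz": -1, "hand": 1}
    - {"ax": 0, "ay": 0, "az": 0, "dx": 0, "dy": 0, "dz": -4, "hand": 1}
    - {"ax": 0, "ay": 0, "az": 0, "dx": 0, "dy": 0, "dz": -8, "hand": 1}
    - {"ax": 0, "ay": 0, "az": 0, "dx": 1, "dy": 0.3, "dz": -11, "hand": 1}
    - {"ax": 0, "ay": 0, "az": 0.04, "dx": 4.5, "dy": 1.3, "dz": -12, "hand": 1}
    - {"ax": 0, "ay": 0, "az": 0.1, "dx": 9, "dy": 2.7, "dz": -12, "hand": 1}
    - {"ax": 0, "ay": 0, "az": 0.162, "dx": 13.5, "dy": 4, "dz": -12, "hand": 1}
    - {"ax": 0, "ay": 0, "az": 0.162, "dx": 18, "dy": 5.4, "dz": -12, "hand": 1}
    - {"ax": 0, "ay": 0, "az": 0.162, "dx": 22, "dy": 6.6, "dz": -12, "hand": 1}
    - {"ax": 0, "ay": 0, "az": 0.162, "dx": 23.97, "dy": 7.28, "dz": -12, "hand": 1}

```text
clock: 4.0
eef_pos: [558.9, -114.9, 179.4]
tool_rot: [-3.141, -0.003, 1.455]
force: [-0.9, -0.7, -1.6]
width: 25.6
gripper_force: 59.0
```

>>> send_rows:
  series:
    - {"ax": 0, "ay": 0, "az": 0, "dx": 0, "dy": 0, "dz": 0, "hand": 1}
    - {"ax": 0, "ay": 0, "az": 0, "dx": 0, "dy": 0, "dz": 0, "hand": 1}
    - {"ax": 0, "ay": 0, "az": 0, "dx": 0, "dy": 0, "dz": 0, "hand": 1}

```text
clock: 4.3
eef_pos: [557.6, -122.5, 179.4]
tool_rot: [-3.141, 0.001, 1.447]
force: [-0.0, -0.4, -1.2]
width: 25.3
gripper_force: 59.0
```

```bash
python3 - <<'E'
from h import *
from cell import *
np.set_printoptions(precision=3,suppress=True)
d=pickle.load(open("d0.pkl","rb"))
def lin(g,u,v):
    dd=g["R"].T@np.linalg.solve(g["mtx"],[u,v,1]);return -g["R"].T@g["t"],dd/np.linalg.norm(dd)
c1,a=lin(d["scene"],120+450/3,115+50/3);c2,b=lin(d["side"],135+455/3.6,115+268/3.6)
s=np.linalg.lstsq(np.c_[a,-b],c2-c1,rcond=None)[0];print("lever tip",c1+a*s[0],c2+b*s[1])
s=read_state();print(s["clock"],s["eef_pos"],s["tool_rot"],s["force"],s["torque"],s["width"])
g=get_image("wrist");pickle.dump(g,open("w3.pkl","wb"));cv2.imwrite("pics/w3.png",cv2.resize(g["pixels"][:,:,::-1],(800,600),interpolation=cv2.INTER_CUBIC))
E
```

```text
lever tip [669.031 141.881 331.499] [667.917 144.559 331.007]
4.3 [ 557.586 -122.487  179.359] [-3.141  0.001  1.447] [-0.046 -0.393 -1.214] [0.068 0.058 0.02 ] 25.252667160956342
```

View pics/w3.png

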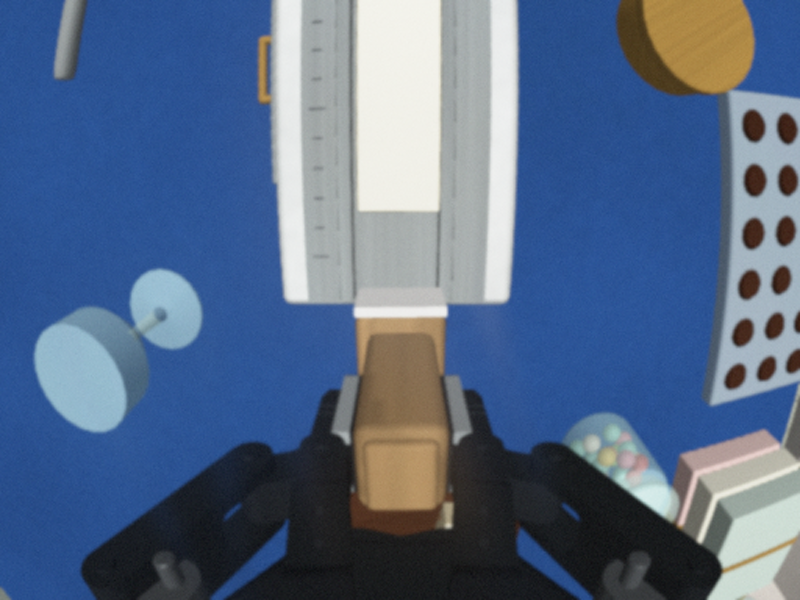

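```bash
python3 - <<'E'
from h import *
np.set_printoptions(precision=1,suppress=True)
g=pickle.load(open("w3.pkl","rb"));c,s=np.cos(.122),np.sin(.122)
def W(u,v,z):
    p=fray(g,(u+.5)*.64-.5,(v+.5)*.64-.5,z);return np.array([c*p[0]-s*p[1],s*p[0]+c*p[1]])
for n,u,v,z in [("barL",357,211,76),("barR",440,211,76),("bedend L",285,302,40),("bedend R",510,302,40),("face botL",356,290,125.6),("face botR",447,290,125.6),("face topL",355,316,153.6),("face topR",447,316,153.6),("guideL",350,285,60),("guideR",441,285,60),("barL far",357,10,76),("barR far",441,10,76)]:print(n,W(u,v,z))
print("tcp",c*557.6+s*122.5,s*557.6-c*122.5)
E
```

```text
barL [545.5  -2. ]
barR [589.7  -2.1]
bedend L [492.8 -65.4]
bedend R [640.1 -65.6]
face botL [548.9 -30.7]
face botR [589.4 -30.7]
face topL [551.  -32.5]
face topR [586.8 -32.6]
guideL [538.7 -48. ]
guideR [592.5 -48.1]
barL far [546.1 107.4]
barR far [589.8 107.3]
tcp 568.3634392247648 -53.73091244895451
```

>>> send_rows:
  series:
    - {"ax": 0, "ay": 0, "az": 0, "dx": 0, "dy": 0, "dz": 2, "hand": 1}
    - {"ax": 0, "ay": 0, "az": 0, "dx": 0, "dy": 0, "dz": 4.5, "hand": 1}
    - {"ax": 0, "ay": 0, "az": 0, "dx": 0, "dy": 0, "dz": 6.5, "hand": 1}
    - {"ax": 0, "ay": 0, "az": 0, "dx": 0, "dy": 0, "dz": 7.3, "hand": 1}
    - {"ax": 0, "ay": 0, "az": 0, "dx": 0, "dy": 0, "dz": 7.6, "hand": 1}
    - {"ax": 0, "ay": 0, "az": 0, "dx": 0.8, "dy": 0, "dz": 7.6, "hand": 1}
    - {"ax": 0, "ay": 0, "az": 0, "dx": 1.5, "dy": 0, "dz": 7.6, "hand": 1}
    - {"ax": 0, "ay": 0, "az": 0, "dx": 2.0, "dy": 0, "dz": 7.6, "hand": 1}
    - {"ax": 0, "ay": 0, "az": 0, "dx": 2.2, "dy": 0, "dz": 7.6, "hand": 1}
    - {"ax": 0, "ay": 0, "az": 0, "dx": 2.2, "dy": 0, "dz": 7.6, "hand": 1}

```text
clock: 5.35
eef_pos: [561.2, -98.1, 103.7]
tool_rot: [3.141, -0.0, 1.45]
force: [-0.1, -0.5, -0.1]
width: 25.3
gripper_force: 59.0
```

>>> send_rows:
  series:
    - {"ax": 0, "ay": 0, "az": 0, "dx": 0, "dy": 0, "dz": 0, "hand": 1}
    - {"ax": 0, "ay": 0, "az": 0, "dx": 0.1, "dy": 0, "dz": 0, "hand": 1}
    - {"ax": 0, "ay": 0, "az": 0, "dx": 0.2, "dy": 0, "dz": 0, "hand": 1}
    - {"ax": 0, "ay": 0, "az": 0, "dx": 0.3, "dy": 0, "dz": 0, "hand": 1}
    - {"ax": 0, "ay": 0, "az": 0, "dx": 0.4, "dy": 0, "dz": 0, "hand": 1}
    - {"ax": 0, "ay": 0, "az": 0, "dx": 0.5, "dy": 0, "dz": 0, "hand": 1}
    - {"ax": 0, "ay": 0, "az": 0, "dx": 0.6, "dy": 0, "dz": 0, "hand": 1}
    - {"ax": 0, "ay": 0, "az": 0, "dx": 0.7, "dy": 0, "dz": 0, "hand": 1}
    - {"ax": 0, "ay": 0, "az": 0, "dx": 0.8, "dy": 0, "dz": 0, "hand": 1}
    - {"ax": 0, "ay": 0, "az": 0, "dx": 0.9, "dy": 0, "dz": 0, "hand": 1}

```text
clock: 6.35
eef_pos: [562.0, -89.9, 103.3]
tool_rot: [3.142, -0.0, 1.449]
force: [0.1, -2.0, -1.8]
width: 25.5
gripper_force: 59.0
```

>>> send_rows:
  series:
    - {"ax": 0, "ay": 0, "az": 0, "dx": 0.15, "dy": 0, "dz": 0, "hand": 1}
    - {"ax": 0, "ay": 0, "az": 0, "dx": 0.3, "dy": 0, "dz": 0, "hand": 1}
    - {"ax": 0, "ay": 0, "az": 0, "dx": 0.45, "dy": 0, "dz": 0, "hand": 1}
    - {"ax": 0, "ay": 0, "az": 0, "dx": 0.6, "dy": 0, "dz": 0, "hand": 1}
    - {"ax": 0, "ay": 0, "az": 0, "dx": 0.75, "dy": 0, "dz": 0, "hand": 1}
    - {"ax": 0, "ay": 0, "az": 0, "dx": 0.9, "dy": 0, "dz": 0, "hand": 1}
    - {"ax": 0, "ay": 0, "az": 0, "dx": 1.05, "dy": 0, "dz": 0, "hand": 1}
    - {"ax": 0, "ay": 0, "az": 0, "dx": 1.2, "dy": 0, "dz": 0, "hand": 1}
    - {"ax": 0, "ay": 0, "az": 0, "dx": 1.35, "dy": 0, "dz": 0, "hand": 1}
    - {"ax": 0, "ay": 0, "az": 0, "dx": 1.5, "dy": 0, "dz": 0, "hand": 1}

```text
clock: 7.35
eef_pos: [563.8, -75.0, 103.3]
tool_rot: [3.142, -0.0, 1.449]
force: [-0.2, -1.1, -1.4]
width: 25.5
gripper_force: 59.0
```

>>> send_rows:
  series:
    - {"ax": 0, "ay": 0, "az": 0, "dx": 0.15, "dy": 0, "dz": 0, "hand": 1}
    - {"ax": 0, "ay": 0, "az": 0, "dx": 0.3, "dy": 0, "dz": 0, "hand": 1}
    - {"ax": 0, "ay": 0, "az": 0, "dx": 0.45, "dy": 0, "dz": 0, "hand": 1}
    - {"ax": 0, "ay": 0, "az": 0, "dx": 0.6, "dy": 0, "dz": 0, "hand": 1}
    - {"ax": 0, "ay": 0, "az": 0, "dx": 0.75, "dy": 0, "dz": 0, "hand": 1}
    - {"ax": 0, "ay": 0, "az": 0, "dx": 0.9, "dy": 0, "dz": 0, "hand": 1}
    - {"ax": 0, "ay": 0, "az": 0, "dx": 1.05, "dy": 0, "dz": 0, "hand": 1}
    - {"ax": 0, "ay": 0, "az": 0, "dx": 1.2, "dy": 0, "dz": 0, "hand": 1}
    - {"ax": 0, "ay": 0, "az": 0, "dx": 1.35, "dy": 0, "dz": 0, "hand": 1}
    - {"ax": 0, "ay": 0, "az": 0, "dx": 1.5, "dy": 0, "dz": 0, "hand": 1}

```text
clock: 8.35
eef_pos: [565.6, -60.1, 103.3]
tool_rot: [3.142, -0.0, 1.449]
force: [-0.9, -2.6, 0.4]
width: 25.2
gripper_force: 59.0
```

>>> send_rows:
  series:
    - {"ax": 0, "ay": 0, "az": 0, "dx": 0.15, "dy": 0, "dz": 0, "hand": 1}
    - {"ax": 0, "ay": 0, "az": 0, "dx": 0.3, "dy": 0, "dz": 0, "hand": 1}
    - {"ax": 0, "ay": 0, "az": 0, "dx": 0.45, "dy": 0, "dz": 0, "hand": 1}
    - {"ax": 0, "ay": 0, "az": 0, "dx": 0.6, "dy": 0, "dz": 0, "hand": 1}
    - {"ax": 0, "ay": 0, "az": 0, "dx": 0.75, "dy": 0, "dz": 0, "hand": 1}
    - {"ax": 0, "ay": 0, "az": 0, "dx": 0.9, "dy": 0, "dz": 0, "hand": 1}
    - {"ax": 0, "ay": 0, "az": 0, "dx": 1.05, "dy": 0, "dz": 0, "hand": 1}
    - {"ax": 0, "ay": 0, "az": 0, "dx": 1.2, "dy": 0, "dz": 0, "hand": 1}
    - {"ax": 0, "ay": 0, "az": 0, "dx": 1.35, "dy": 0, "dz": 0, "hand": 1}
    - {"ax": 0, "ay": 0, "az": 0, "dx": 1.5, "dy": 0, "dz": 0, "hand": 1}

```text
clock: 9.35
eef_pos: [567.4, -45.2, 103.3]
tool_rot: [-3.142, -0.0, 1.449]
force: [-1.1, -3.3, -0.3]
width: 25.4
gripper_force: 59.0
```

>>> send_rows:
  series:
    - {"ax": 0, "ay": 0, "az": 0, "dx": 0.15, "dy": 0, "dz": 0, "hand": 1}
    - {"ax": 0, "ay": 0, "az": 0, "dx": 0.3, "dy": 0, "dz": 0, "hand": 1}
    - {"ax": 0, "ay": 0, "az": 0, "dx": 0.45, "dy": 0, "dz": 0, "hand": 1}
    - {"ax": 0, "ay": 0, "az": 0, "dx": 0.6, "dy": 0, "dz": 0, "hand": 1}
    - {"ax": 0, "ay": 0, "az": 0, "dx": 0.75, "dy": 0, "dz": 0, "hand": 1}
    - {"ax": 0, "ay": 0, "az": 0, "dx": 0.9, "dy": 0, "dz": 0, "hand": 1}
    - {"ax": 0, "ay": 0, "az": 0, "dx": 1.05, "dy": 0, "dz": 0, "hand": 1}
    - {"ax": 0, "ay": 0, "az": 0, "dx": 1.2, "dy": 0, "dz": 0, "hand": 1}
    - {"ax": 0, "ay": 0, "az": 0, "dx": 1.35, "dy": 0, "dz": 0, "hand": 1}
    - {"ax": 0, "ay": 0, "az": 0, "dx": 1.5, "dy": 0, "dz": 0, "hand": 1}

```text
clock: 10.35
eef_pos: [569.3, -30.3, 103.3]
tool_rot: [3.142, -0.0, 1.449]
force: [0.7, -1.4, -1.4]
width: 25.2
gripper_force: 59.0
```

>>> send_rows:
  series:
    - {"ax": 0, "ay": 0, "az": 0, "dx": 0.1, "dy": 0, "dz": 0, "hand": 1}
    - {"ax": 0, "ay": 0, "az": 0, "dx": 0.2, "dy": 0, "dz": 0, "hand": 1}
    - {"ax": 0, "ay": 0, "az": 0, "dx": 0.3, "dy": 0, "dz": 0, "hand": 1}
    - {"ax": 0, "ay": 0, "az": 0, "dx": 0.4, "dy": 0, "dz": 0, "hand": 1}
    - {"ax": 0, "ay": 0, "az": 0, "dx": 0.5, "dy": 0, "dz": 0, "hand": 1}
    - {"ax": 0, "ay": 0, "az": 0, "dx": 0.6, "dy": 0, "dz": 0, "hand": 1}
    - {"ax": 0, "ay": 0, "az": 0, "dx": 0.65, "dy": 0, "dz": 0, "hand": 1}
    - {"ax": 0, "ay": 0, "az": 0, "dx": 0.7, "dy": 0, "dz": 0, "hand": 1}

```text
clock: 11.15
eef_pos: [570.1, -23.4, 103.3]
tool_rot: [3.142, -0.0, 1.449]
force: [0.2, -1.0, -2.0]
width: 25.4
gripper_force: 59.0
```

```bash
cat > r.py <<'E'
from cell import *
import numpy as np
s=read_state();p=s["eef_pos"];f=s["force"]
print(s["clock"],p.round(2),"y'",round(.122*p[0]+.9925*p[1],2),f.round(2),"F",round(-.122*f[0]-.9925*f[1],2),s["torque"].round(3),s["tau"].round(2))
E
python3 r.py
```

```text
11.15 [570.1  -23.43 103.32] y' 46.3 [ 0.16 -1.03 -2.05] F 1.0 [-0.342  0.05  -0.017] [ -1.65 -52.97   0.61 -13.26  -0.45  -0.     0.  ]
```

>>> send_rows:
  series:
    - {"ax": 0, "ay": 0, "az": 0, "dx": 0.05, "dy": 0, "dz": 0, "hand": 1}
    - {"ax": 0, "ay": 0, "az": 0, "dx": 0.1, "dy": 0, "dz": 0, "hand": 1}
    - {"ax": 0, "ay": 0, "az": 0, "dx": 0.15, "dy": 0, "dz": 0, "hand": 1}
    - {"ax": 0, "ay": 0, "az": 0, "dx": 0.2, "dy": 0, "dz": 0, "hand": 1}

```text
clock: 11.55
eef_pos: [570.3, -21.4, 103.3]
tool_rot: [-3.142, -0.0, 1.449]
force: [-0.4, -2.7, 0.9]
width: 25.3
gripper_force: 59.0
```

```bash
python3 r.py
```

```text
11.55 [570.33 -21.4  103.3 ] y' 48.34 [-0.43 -2.66  0.94] F 2.69 [-0.762  0.041  0.011] [-1.010e+00 -5.348e+01  8.800e-01 -1.329e+01 -4.600e-01 -1.000e-02
  1.000e-02]
```

>>> send_rows:
  series:
    - {"ax": 0, "ay": 0, "az": 0, "dx": 0.05, "dy": 0, "dz": 0, "hand": 1}
    - {"ax": 0, "ay": 0, "az": 0, "dx": 0.1, "dy": 0, "dz": 0, "hand": 1}
    - {"ax": 0, "ay": 0, "az": 0, "dx": 0.15, "dy": 0, "dz": 0, "hand": 1}
    - {"ax": 0, "ay": 0, "az": 0, "dx": 0.15, "dy": 0, "dz": 0, "hand": 1}

```text
clock: 11.95
eef_pos: [570.5, -19.7, 103.3]
tool_rot: [-3.142, -0.0, 1.449]
force: [0.7, -2.6, -0.1]
width: 25.1
gripper_force: 59.0
```

```bash
python3 r.py
```

```text
11.95 [570.53 -19.75 103.29] y' 50.01 [ 0.68 -2.61 -0.13] F 2.51 [-0.518  0.043  0.014] [ -1.1  -53.3    0.96 -13.24  -0.39  -0.     0.  ]
```

>>> send_rows:
  series:
    - {"ax": 0, "ay": 0, "az": 0, "dx": 0.05, "dy": 0, "dz": 0, "hand": 1}
    - {"ax": 0, "ay": 0, "az": 0, "dx": 0.1, "dy": 0, "dz": 0, "hand": 1}
    - {"ax": 0, "ay": 0, "az": 0, "dx": 0.15, "dy": 0, "dz": 0, "hand": 1}
    - {"ax": 0, "ay": 0, "az": 0, "dx": 0.18, "dy": 0, "dz": 0, "hand": 1}

```text
clock: 12.35
eef_pos: [570.8, -18.1, 103.3]
tool_rot: [3.142, -0.0, 1.449]
force: [-0.4, -1.8, 0.8]
width: 25.7
gripper_force: 59.0
```

```bash
python3 r.py
```

```text
12.35 [570.76 -18.13 103.32] y' 51.64 [-0.41 -1.81  0.84] F 1.85 [-0.675  0.156 -0.004] [-9.900e-01 -5.352e+01  9.000e-01 -1.330e+01 -4.600e-01 -1.000e-02
  0.000e+00]
```

>>> send_rows:
  series:
    - {"ax": 0, "ay": 0, "az": 0, "dx": 0.05, "dy": 0, "dz": 0, "hand": 1}
    - {"ax": 0, "ay": 0, "az": 0, "dx": 0.1, "dy": 0, "dz": 0, "hand": 1}
    - {"ax": 0, "ay": 0, "az": 0, "dx": 0.15, "dy": 0, "dz": 0, "hand": 1}
    - {"ax": 0, "ay": 0, "az": 0, "dx": 0.18, "dy": 0, "dz": 0, "hand": 1}

```text
clock: 12.75
eef_pos: [571.0, -16.3, 103.3]
tool_rot: [3.142, -0.0, 1.449]
force: [-0.5, -2.3, 0.4]
width: 25.5
gripper_force: 59.0
```

```bash
python3 r.py
```

```text
12.75 [570.98 -16.34 103.32] y' 53.44 [-0.51 -2.31  0.42] F 2.35 [-0.719  0.094  0.058] [-9.700e-01 -5.329e+01  8.100e-01 -1.325e+01 -5.100e-01 -3.000e-02
  0.000e+00]
```

>>> send_rows:
  series:
    - {"ax": 0, "ay": 0, "az": 0, "dx": 0.05, "dy": 0, "dz": 0, "hand": 1}
    - {"ax": 0, "ay": 0, "az": 0, "dx": 0.1, "dy": 0, "dz": 0, "hand": 1}
    - {"ax": 0, "ay": 0, "az": 0, "dx": 0.15, "dy": 0, "dz": 0, "hand": 1}
    - {"ax": 0, "ay": 0, "az": 0, "dx": 0.18, "dy": 0, "dz": 0, "hand": 1}

```text
clock: 13.15
eef_pos: [571.2, -14.8, 103.3]
tool_rot: [3.142, 0.0, 1.449]
force: [0.9, -4.4, -0.0]
width: 25.2
gripper_force: 59.0
```

```bash
python3 r.py
```

```text
13.15 [571.19 -14.85 103.34] y' 54.95 [ 0.85 -4.44 -0.03] F 4.3 [-0.751  0.1   -0.017] [ -1.78 -53.13   0.22 -13.36  -0.67  -0.06  -0.  ]
```

>>> send_rows:
  series:
    - {"ax": 0, "ay": 0, "az": 0, "dx": 0.03, "dy": 0, "dz": 0, "hand": 1}
    - {"ax": 0, "ay": 0, "az": 0, "dx": 0.05, "dy": 0, "dz": 0, "hand": 1}
    - {"ax": 0, "ay": 0, "az": 0, "dx": 0.05, "dy": 0, "dz": 0, "hand": 1}

```text
clock: 13.45
eef_pos: [571.2, -14.8, 103.4]
tool_rot: [3.142, 0.001, 1.448]
force: [-0.7, -4.4, -0.3]
width: 25.2
gripper_force: 59.0
```

```bash
python3 r.py
```

```text
13.45 [571.18 -14.76 103.36] y' 55.03 [-0.65 -4.42 -0.3 ] F 4.46 [-1.137  0.15   0.055] [-2.600e+00 -5.296e+01 -6.000e-01 -1.348e+01 -9.700e-01 -1.200e-01
 -3.000e-02]
```

>>> send_rows:
  series:
    - {"ax": 0, "ay": 0, "az": 0, "dx": 0.03, "dy": 0, "dz": 0, "hand": 1}
    - {"ax": 0, "ay": 0, "az": 0, "dx": 0.05, "dy": 0, "dz": 0, "hand": 1}
    - {"ax": 0, "ay": 0, "az": 0, "dx": 0.05, "dy": 0, "dz": 0, "hand": 1}

```text
clock: 13.75
eef_pos: [571.2, -14.7, 103.4]
tool_rot: [-3.142, 0.001, 1.448]
force: [-1.0, -5.7, 0.6]
width: 25.4
gripper_force: 59.0
```

```bash
python3 r.py
```

```text
13.75 [571.16 -14.71 103.38] y' 55.08 [-1.   -5.71  0.62] F 5.79 [-1.392  0.217  0.052] [-3.190e+00 -5.285e+01 -1.230e+00 -1.357e+01 -1.210e+00 -1.600e-01
 -4.000e-02]
```

>>> send_rows:
  series:
    - {"ax": 0, "ay": 0, "az": 0, "dx": 0.03, "dy": 0, "dz": 0, "hand": 1}
    - {"ax": 0, "ay": 0, "az": 0, "dx": 0.05, "dy": 0, "dz": 0, "hand": 1}
    - {"ax": 0, "ay": 0, "az": 0, "dx": 0.05, "dy": 0, "dz": 0, "hand": 1}
    - {"ax": 0, "ay": 0, "az": 0, "dx": 0.05, "dy": 0, "dz": 0, "hand": 1}
    - {"ax": 0, "ay": 0, "az": 0, "dx": 0.05, "dy": 0, "dz": 0, "hand": 1}

```text
clock: 14.25
eef_pos: [571.1, -14.6, 103.4]
tool_rot: [-3.141, 0.002, 1.448]
force: [-0.8, -6.4, 0.7]
width: 25.2
gripper_force: 59.1
```

```bash
python3 r.py
```

```text
14.25 [571.14 -14.65 103.37] y' 55.14 [-0.83 -6.42  0.66] F 6.47 [-1.563  0.244  0.005] [-3.610e+00 -5.279e+01 -1.670e+00 -1.363e+01 -1.380e+00 -1.900e-01
 -4.000e-02]
```

>>> send_rows:
  series:
    - {"ax": 0, "ay": 0, "az": 0, "dx": -0.2, "dy": 0, "dz": 0, "hand": 1}
    - {"ax": 0, "ay": 0, "az": 0, "dx": -0.6, "dy": 0, "dz": 0, "hand": 1}
    - {"ax": 0, "ay": 0, "az": 0, "dx": -1.5, "dy": 0, "dz": 0, "hand": 1}
    - {"ax": 0, "ay": 0, "az": 0, "dx": -2.5, "dy": 0, "dz": 0, "hand": 1}
    - {"ax": 0, "ay": 0, "az": 0, "dx": -3, "dy": 0, "dz": -1, "hand": 1}
    - {"ax": 0, "ay": 0, "az": 0, "dx": -3, "dy": 0, "dz": -4, "hand": 1}
    - {"ax": 0, "ay": 0, "az": 0, "dx": -3, "dy": 0, "dz": -8, "hand": 1}
    - {"ax": 0, "ay": 0, "az": 0, "dx": -3.5, "dy": 0, "dz": -9, "hand": 1}

```text
clock: 15.05
eef_pos: [569.9, -47.8, 197.9]
tool_rot: [3.134, -0.001, 1.449]
force: [2.1, -0.3, -0.6]
width: 25.3
gripper_force: 59.1
```

>>> send_rows:
  series:
    - {"ax": 0, "ay": 0, "az": 0, "dx": -3, "dy": -0.3, "dz": 0, "hand": 1}
    - {"ax": 0, "ay": 0, "az": 0, "dx": -7.5, "dy": -0.8, "dz": 0, "hand": 1}
    - {"ax": 0, "ay": 0, "az": 0, "dx": -12, "dy": -1.2, "dz": 0, "hand": 1}
    - {"ax": 0, "ay": 0, "az": -0.05, "dx": -16.5, "dy": -1.7, "dz": 0, "hand": 1}
    - {"ax": 0, "ay": 0, "az": -0.12, "dx": -21, "dy": -2.2, "dz": 0, "hand": 1}
    - {"ax": 0, "ay": 0, "az": -0.162, "dx": -25, "dy": -2.7, "dz": 0, "hand": 1}
    - {"ax": 0, "ay": 0, "az": -0.162, "dx": -29, "dy": -3.1, "dz": 0, "hand": 1}
    - {"ax": 0, "ay": 0, "az": -0.162, "dx": -31.4, "dy": -3.32, "dz": 0, "hand": 1}
    - {"ax": 0, "ay": 0, "az": -0.162, "dx": -32.2, "dy": -3.32, "dz": 2, "hand": 1}
    - {"ax": 0, "ay": 0, "az": -0.162, "dx": -32.2, "dy": -3.32, "dz": 5, "hand": 1}

```text
clock: 16.05
eef_pos: [494.7, -367.5, 144.5]
tool_rot: [3.138, 0.004, 1.606]
force: [-0.0, 0.6, -1.7]
width: 25.5
gripper_force: 59.0
```

```bash
python3 r.py
```

```text
16.05 [ 494.7  -367.53  144.49] y' -304.43 [-0.02  0.59 -1.73] F -0.58 [ 0.091 -0.039 -0.029] [ 1.090e+00 -5.948e+01  2.190e+00 -1.699e+01  1.300e-01  8.500e-01
  5.000e-02]
```

>>> send_rows:
  series:
    - {"ax": 0, "ay": 0, "az": 0, "dx": 0, "dy": 0, "dz": 2, "hand": 1}
    - {"ax": 0, "ay": 0, "az": 0, "dx": 0, "dy": 0, "dz": 4.5, "hand": 1}
    - {"ax": 0, "ay": 0, "az": 0, "dx": 0, "dy": 0, "dz": 6.5, "hand": 1}
    - {"ax": 0, "ay": 0, "az": 0, "dx": 0, "dy": 0, "dz": 7.6, "hand": 1}
    - {"ax": 0, "ay": 0, "az": 0, "dx": 0, "dy": 0, "dz": 7.9, "hand": 1}
    - {"ax": 0, "ay": 0, "az": 0, "dx": 0, "dy": 0, "dz": 8.0, "hand": 1}
    - {"ax": 0, "ay": 0, "az": 0, "dx": 0, "dy": 0, "dz": 8.1, "hand": 1}
    - {"ax": 0, "ay": 0, "az": 0, "dx": 0, "dy": 0, "dz": 8.2, "hand": 1}
    - {"ax": 0, "ay": 0, "az": 0, "dx": 0, "dy": 0, "dz": 8.2, "hand": 1}

```text
clock: 16.95
eef_pos: [495.3, -363.6, 61.9]
tool_rot: [3.141, 0.001, 1.611]
force: [-0.7, -0.0, -1.3]
width: 25.4
gripper_force: 59.0
```

```bash
python3 r.py
```

```text
16.95 [ 495.28 -363.64   61.93] y' -300.49 [-0.74 -0.02 -1.34] F 0.11 [-0.035 -0.032 -0.03 ] [ 3.000e-02 -5.852e+01  1.500e+00 -1.325e+01  1.000e-02 -3.000e-02
  0.000e+00]
```

Still about 2 mm above the floor (it stood at 59.8). I'll lower gently by 2.2 mm.

>>> send_rows:
  series:
    - {"ax": 0, "ay": 0, "az": 0, "dx": 0, "dy": 0, "dz": 0.1, "hand": 1}
    - {"ax": 0, "ay": 0, "az": 0, "dx": 0, "dy": 0, "dz": 0.17, "hand": 1}
    - {"ax": 0, "ay": 0, "az": 0, "dx": 0, "dy": 0, "dz": 0.22, "hand": 1}
    - {"ax": 0, "ay": 0, "az": 0, "dx": 0, "dy": 0, "dz": 0.25, "hand": 1}
    - {"ax": 0, "ay": 0, "az": 0, "dx": 0, "dy": 0, "dz": 0.25, "hand": 1}

```text
clock: 17.45
eef_pos: [495.1, -363.5, 59.8]
tool_rot: [3.141, 0.0, 1.611]
force: [-0.9, -0.3, 7.0]
width: 25.2
gripper_force: 60.0
```

```bash
python3 r.py
```

```text
17.45 [ 495.11 -363.53   59.85] y' -300.4 [-0.89 -0.3   6.97] F 0.4 [ 0.294  0.344 -0.001] [-0.000e+00 -5.430e+01  1.380e+00 -1.279e+01  1.000e-02 -7.000e-01
 -2.000e-02]
```

>>> send_rows:
  series:
    - {"ax": 0, "ay": 0, "az": 0, "dx": 0, "dy": 0, "dz": 0, "hand": 0.65}
    - {"ax": 0, "ay": 0, "az": 0, "dx": 0, "dy": 0, "dz": 0, "hand": 0.5}
    - {"ax": 0, "ay": 0, "az": 0, "dx": 0, "dy": 0, "dz": 0, "hand": 0.3}
    - {"ax": 0, "ay": 0, "az": 0, "dx": 0, "dy": 0, "dz": 0, "hand": 0}
    - {"ax": 0, "ay": 0, "az": 0, "dx": 0, "dy": 0, "dz": 0, "hand": 0}
    - {"ax": 0, "ay": 0, "az": 0, "dx": 0, "dy": 0, "dz": 0, "hand": 0}
    - {"ax": 0, "ay": 0, "az": 0, "dx": 0, "dy": 0, "dz": 0, "hand": 0}

```text
clock: 18.15
eef_pos: [494.9, -363.4, 58.7]
tool_rot: [-3.141, -0.0, 1.611]
force: [0.4, 0.3, -0.1]
width: 85.3
gripper_force: 0.0
```

>>> send_rows:
  series:
    - {"ax": 0, "ay": 0, "az": 0, "dx": 0, "dy": 0, "dz": -1, "hand": 0}
    - {"ax": 0, "ay": 0, "az": 0, "dx": 0, "dy": 0, "dz": -4, "hand": 0}
    - {"ax": 0, "ay": 0, "az": 0, "dx": 0, "dy": 0, "dz": -8, "hand": 0}
    - {"ax": 0, "ay": 0, "az": 0, "dx": 0, "dy": 0, "dz": -12, "hand": 0}
    - {"ax": 0, "ay": 0, "az": 0, "dx": 0, "dy": 0, "dz": -16, "hand": 0}
    - {"ax": 0, "ay": 0, "az": 0, "dx": 0, "dy": 0, "dz": -18, "hand": 0}
    - {"ax": 0, "ay": 0, "az": 0, "dx": 0, "dy": 0, "dz": -18, "hand": 0}

```text
clock: 18.85
eef_pos: [496.8, -364.8, 243.5]
tool_rot: [3.135, 0.005, 1.611]
force: [0.6, -0.1, 0.1]
width: 85.4
gripper_force: 0.0
```

```bash
python3 - <<'E'
from h import *
from cell import *
g=get_image("scene");crop(g,120,100,266,170,3,"pics/end.png");print(read_state()["width"])
E
python3 r.py
```

```text
85.3305552353577
18.9 [ 495.69 -364.02  241.15] y' -300.81 [-0.01 -0.29 -0.73] F 0.29 [ 0.019 -0.002  0.004] [ 2.000e-02 -5.445e+01  1.430e+00 -1.991e+01  2.000e-02  3.000e-02
 -0.000e+00]
```

View pics/end.png

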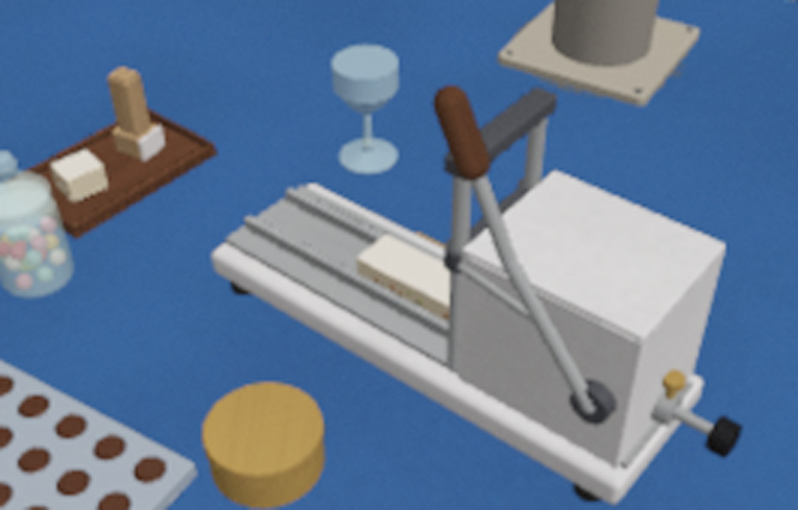

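```bash
python3 -c "
from cell import *
print(finish_job())"
```

```text
the job is handed in; nothing more can be done
None
```

The bar was pushed with the block until it stopped hard about 50 mm inside the mouth and held there at about 6.5 N. The block is back upright on its tray with the gripper clear, and I handed the job in at about 19 s; no verdict was returned.

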